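# Draw the bolt of the blade case past its safety catch

## Task

Unbolt the grey blade case: press its spring safety catch down with one fingertip and, keeping it held down, push the bolt all the way back out of its keeper with the other fingertip on the lug. Then take the hand away so that the catch springs up and locks the bolt in the drawn position. Only touch and push, grip nothing, and leave the things lying on and round the case where they are.

Things in the scene. Friction and masses are not known exactly. Their poses are not given: they have to be found in the camera images.
- case: grey steel blade case, 240 (x) x 320 (y) x 60 mm high, screwed to the table. Origin: centre of its underside, on the table; z up. The lid, hinged along +y, stays shut. The lock lies on the lid along the -x side: a bolt bar parallel to y at x = -15 mm, tip in a keeper near the -y end, drawn back towards +y; and a catch bar beside it at x = -70 mm. Base plate of the lock: 63 mm above the table.
- keeper (a point): centre of the top of the keeper, the staple that the shut bolt's tip stands in: x = -15, y = -125 mm on the case, 79.5 mm above the table. Two like guide staples straddle the bolt bar at y = -75 and +75 mm; each is 14 mm long (y) and 28 mm wide (x). The bolt bar is 16 mm wide, its top 74 mm above the table; the stop teeth between bar and catch are no higher.
- catch_top (a point): centre of the top face of the safety catch, a dark ribbed steel bar 26 mm wide (case x), 110 mm long (case y, parallel to the bolt), at x = -70, y = 0 mm on the case. Its top is 92 mm above the table at rest. It goes straight down without tilting wherever along it one presses. End cheeks beyond it are 76 mm high. The point moves with the catch.
- catch (a joint): how far the catch is pressed down, m: 0 = up (at rest), 0.010 = stop. A spring pushes it back up: 2 N at the start, 6 N at the stop. Pressed less than about 6 mm, its tooth blocks the bolt. A fingertip can slide along its top while pressing.
- lug (a point): centre of the top of the bolt's upright steel lug, by which it is pushed (on its -y face): 26 mm wide (case x), 12 mm thick (case y), rising from the bar to 112 mm above the table. Bolt shut, it stands at x = -15, y = 0 mm on the case: 55 mm from the catch's centre line, beside the middle of the catch. The point moves with the bolt.
- bolt (a joint): how far the bolt is drawn back towards the case's +y, m: 0 = shut, 0.046 = fully back at its stop. It stays where it is left (1.5 N of friction, no spring). More than 0.043 back with the catch let go, the catch comes up and locks it there; let go half-way, the catch comes up too early or jams under a tooth.
- spool: red thread spool (43 mm across, 58 mm tall) standing on the case's lid; a bystander. Origin: centre of its underside.
- chalk: flat blue tailor's chalk (42 x 49 x 8 mm) lying on the case's lid; a bystander. Origin: centre of its underside.
- tape: small red tape roll (70 mm across, 19 mm high) lying on the table left of the case; a bystander. Origin: centre of its underside.
- marker: felt marker (131 mm long, 17 mm thick) lying on the table in front of the case; a bystander. Origin: centre of its underside.
- staples: card box of staples (52 x 105 x 34 mm) lying on the table right of the case; a bystander. Origin: centre of its underside.
- spray: aerosol can (52 mm across, 200 mm tall) standing left of the case; a bystander. Origin: centre of its underside.
- clamp: white spring clamp (130 mm long, 23 mm high) lying behind the case; a bystander. Origin: centre of its underside.

How it is judged:
By the outcome, as a careful person would: the job done as asked, in the order asked, and still so for the second after the job is handed in, with the robot touching nothing.
It also fails if it takes over 29 s, if anything falls off the work surface, if the arm or the gripper's body presses on something with over 40 N, if the wrist force passes 120 N, or if a joint passes its speed limit or range.

## Robot

A 7-joint arm with a two-finger parallel gripper is mounted at the origin on the work surface; the furniture and walls round the work are solid. World frame = base frame: x ahead of the robot, y to its left, z up, the work surface at z = 0. Lengths are in m, angles in rad, forces in N, time in s.
With the tool pointing down it reaches from about 0.425 to 0.825 m from the base axis. Payload 3.6 kg.
Tool frame: the origin (TCP) lies on the centre line of the jaws, within the pads' length; the fingertips stand 11 mm ahead of it and the grasp point (between the pads) lies 8 mm behind it (arm.tip_extent is the distance from the TCP to the fingertips, in m); z points along the fingers, y is the line along which they close (so a half turn about z gives the same grasp; the last joint's range is limited). The gripper opens to 93 mm and grips with 3 to 60 N. Pads are 15 mm wide; open, the fingers measure 128 mm over their backs; the gripper's body (75 mm by 188 mm) begins 65 mm behind the grasp point.
Start: joints at [1.145, 0.615, -0.013, 1.423, 0.008, 1.103, -0.04], TCP at [0.253, -0.599, 0.23] pointing down, gripper open.
Joint ranges: [-3.12, 3.12], [-0.3, 2.06], [-1.34, 1.32], [0.26, 2.42], [-1.36, 4.5], [0.01, 1.98], [-2.84, 2.84]. Speed limits (rad/s): [2.79, 2.79, 3.14, 3.14, 3.14, 3.14, 3.14].

## Interface

Orientations are given as a unit quaternion [w, x, y, z].
In Python, from bench import monitor, get_image, camera_params, arm gives the robot as it stands.
- The arm moves only by the shell command python3 -m jog 'ROWS' [FORCE]. ROWS is JSON, a list that holds one entry, the list of rows, each a list of 5 numbers: the opening, from 0 (shut) to 1 (fully open), then the shift along the tool's x, y, z in m, then the turn about the tool's z in rad. In form: [[[grip, x, y, z, turn], ...]]. A call has 1 to 20 rows; each row is the pose to reach, as a shift and turn from the pose commanded when the call began, along the tool's axes at that moment; what a row does not reach only later rows make up. A row lasts 1/12 s, in which the tool goes at most 41.7 mm and 7.16 degrees, less where a joint would pass 70% of its speed; a pose out of reach is approached as far as the arm can. A call with a gripper value outside its range is refused whole. The fingers move at their own pace and stop on an object; FORCE is the grip in N (left out, the last holds). Time passes only in rows, so rows that repeat a pose let the fingers close. It gives the time, the measured TCP pose, the force, the opening and the grip force at its end, in the units of the state.
- monitor.get_obs(): the state, without advancing time (a new reading comes with each control period).
- get_image(name): name is "scene" or "top" or "wrist"; returns (picture, depth): 384x512x3 uint8, red, green, blue; 384x512 float32, m along the optical axis (not along the pixel's ray), 0 where there is no reading.
- camera_params(name): a dict with "K" (3x3 intrinsics, pixels), "T" (4x4, takes a point from camera to world coordinates). Camera axes: x right, y up, looking along -z (the intrinsics and any distortion apply to the point x, -y, -z); pixel columns grow to the right and rows downward; lengths in m; the calibration is good to about 2 mm. A picture is of the moment at which its call begins: read the wrist's pose just before it. camera_params takes no time and is no camera call; for the wrist camera it gives the pose at the moment of the call.
- arm.sign_off(): hands the job in; it is judged then, once.
The state is a dict: "clock": time; "joints": joint angles; "qvel": joint speeds; "tau": joint torques, N m; "eef_pos": TCP position; "orientation": TCP orientation; "ft_force": force on the tool from outside, world axes, zero at the start; "wrist_torque": the same for the moment, N m; "finger_gap": opening from 0.0 (shut) to 1.0 (fully open); "grasp_force": force on a finger pad.
Only numpy, scipy, OpenCV 4.12 (cv2) and the standard library are available. Lean on these libraries where they do the work, as an engineer would, in place of code of your own. Each camera call takes 0.05 s, during which the arm holds its last target. There are 200 camera calls.

## Working session

There is one attempt and no reset: what is moved stays moved. The work goes in short steps, Python scripts to look and compute and a shell command to move; the robot and the scene stay as the last step left them, time stands still between calls to the robot, and variables do not carry over. Pictures are saved under pics/ and viewed, at most 10 in all, crops included, and the job is handed in when it is done.

```bash
mkdir -p pics; python3 - <<'E'
from bench import monitor,get_image,camera_params,arm
import cv2,numpy as np
o=monitor.get_obs();print(o['clock'],o['eef_pos'],o['orientation'],arm.tip_extent,o['finger_gap'])
for n in("top","scene"):
    p,d=get_image(n);cv2.imwrite(f'pics/{n}.png',p[...,::-1]);np.savez(n,p=p,d=d,K=camera_params(n)['K'],T=camera_params(n)['T'])
    print(camera_params(n))
E
```

```text
0.0 [ 0.25269005 -0.5980559   0.22850464] [-1.22374844e-03  9.80079295e-01  1.98602614e-01 -2.82543956e-04] 0.011 1.0020463569911444
{'K': array([[446.40542377,   0.        , 256.78817368],
       [  0.        , 446.40542377, 190.01304601],
       [  0.        ,   0.        ,   1.        ]]), 'T': array([[ 4.47441919e-03,  9.83435821e-01, -1.81201449e-01,
         3.77904771e-01],
       [-9.99722507e-01,  2.08321268e-04, -2.35555896e-02,
         1.41793506e-01],
       [-2.31276625e-02,  1.81256565e-01,  9.83163857e-01,
         1.14270800e+00],
       [ 0.00000000e+00,  0.00000000e+00,  0.00000000e+00,
         1.00000000e+00]])}
{'K': array([[388.29969111,   0.        , 249.22092197],
       [  0.        , 388.29969111, 195.76747367],
       [  0.        ,   0.        ,   1.        ]]), 'T': array([[-0.74028756,  0.45993515, -0.49034068,  0.10134222],
       [-0.67210121, -0.4890116 ,  0.55601045,  0.71402843],
       [ 0.01594647,  0.74116619,  0.67113217,  0.73448972],
       [ 0.        ,  0.        ,  0.        ,  1.        ]])}
```

View pics/top.png

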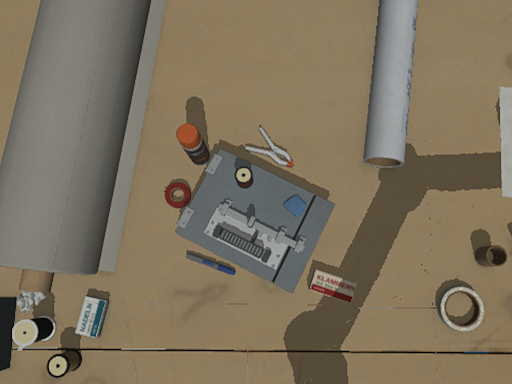

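View pics/scene.png

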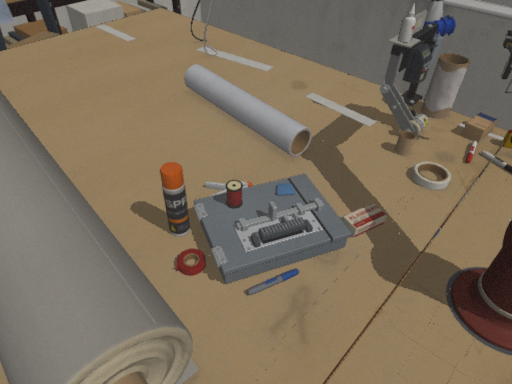

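The top view shows the case with its lid corners near (218,145), (333,202), (293,292) and (177,232). The hinges (+y) are at the left, the catch is at about (243,243), the lug is near (251,212), and the spool is at (243,176). Next I'll fit the case pose from depth.

```bash
cat > h.py <<'E'
import numpy as np,cv2
def cloud(d,K,T):
    v,u=np.indices(d.shape);z=d
    P=np.stack([(u-K[0,2])/K[0,0]*z,-(v-K[1,2])/K[1,1]*z,-z],-1)
    W=P@T[:3,:3].T+T[:3,3];W[d<=0]=np.nan
    return W
def pix(W,K,T):
    c=(np.asarray(W)-T[:3,3])@T[:3,:3];return K[0,0]*c[0]/-c[2]+K[0,2],K[1,1]*-c[1]/-c[2]+K[1,2]
E
python3 - <<'E'
from h import *
f=np.load('top.npz');W=cloud(f['d'],f['K'],f['T'])
roi=np.zeros(W.shape[:2],bool);roi[135:300,165:345]=1
print('table z',np.nanmedian(W[300:330,200:280,2]))
z=W[...,2];m=(roi&(z>.045)&(z<.3)).astype(np.uint8)
n,l,s,c=cv2.connectedComponentsWithStats(m)
k=0
for i in range(1,n):
    if s[i,4]>200: print(s[i])
m=l==l[225,200]
lid=m&(z<.07)
(cx,cy),(w,h),a=cv2.minAreaRect((W[lid][:,:2]*1000).astype(np.float32));print('rect',cx,cy,w,h,a,'lidz',np.median(z[lid]))
b=cv2.boxPoints(((cx,cy),(w,h),a));print(b)
# yaw: long axis
e=[b[1]-b[0],b[2]-b[1]];L=max(e,key=np.linalg.norm);L=L/np.linalg.norm(L);L*=np.sign(L[1])
X=np.array([L[1],-L[0]]);print('yaw',np.degrees(np.arctan2(X[1],X[0])))
c=np.array([cx,cy])
q=(W[...,:2]*1000-c);qx=q@X;qy=q@L
for nm,cond in(('catch',m&(z>.084)&(z<.1)&(abs(qx+70)<25)),('lug',m&(z>.1)&(abs(qx+15)<25)&(abs(qy)<40)),('hi',m&(z>.1))):
    print(nm,cond.sum(),np.median(qx[cond]),np.median(qy[cond]),'rng',qx[cond].min(),qx[cond].max(),qy[cond].min(),qy[cond].max(),'world',np.median(W[cond],0))
p=f['p'][130:310,160:350];cv2.imwrite('pics/c1.png',cv2.resize(p,None,fx=4,fy=3.3,interpolation=cv2.INTER_CUBIC)[:600,:800,::-1])
E
```

```text
table z -0.0009740932241396605
[176 135  32  27 587]
[  175   149   160   145 12823]
rect 509.1498107910156 176.45347595214844 327.3682861328125 240.43081665039062 63.44330596923828 lidz 0.059696374277365516
[[328.43762   83.78554 ]
 [543.50116  -23.707016]
 [689.862    269.1214  ]
 [474.79846  376.61395 ]]
yaw -26.556694
catch 517 -70.34994498838087 -4.3080961321705615 rng -83.06539501923021 -57.21665815014733 -58.662585519425576 51.208442049391735 world [0.44510734 0.20355412 0.09112889]
lug 60 -16.277828445577626 -3.112924586285138 rng -28.08101608891831 -2.23643047696434 -9.07692381808784 2.8652808829007617 world [0.49292044 0.18073184 0.1115453 ]
hi 311 68.50838916047715 57.68608828093937 rng -28.08101608891831 93.99814627299985 -9.07692381808784 83.58236475980651 world [0.59794446 0.1944309  0.11664233]
```

```bash
python3 -m jog '[[[0.41,0.1,-0.086,0,-0.2],[0.41,0.15,-0.13,0,-0.4],[0.41,0.336,-0.29,0,-0.705],[0.41,0.336,-0.29,0,-0.705],[0.41,0.336,-0.29,0,-0.705],[0.41,0.336,-0.29,0,-0.705],[0.41,0.336,-0.29,0,-0.705],[0.41,0.336,-0.29,0,-0.705],[0.41,0.336,-0.29,0,-0.705],[0.41,0.336,-0.29,0,-0.705],[0.41,0.336,-0.29,0,-0.705],[0.41,0.484,-0.625,0,-0.705],[0.41,0.484,-0.625,0,-0.705],[0.41,0.484,-0.625,0,-0.705],[0.41,0.484,-0.625,0,-0.705],[0.41,0.484,-0.625,0,-0.705],[0.41,0.484,-0.625,0,-0.705],[0.41,0.484,-0.625,0.01,-0.705],[0.41,0.484,-0.625,0.03,-0.705],[0.41,0.484,-0.625,0.03,-0.705]]]'
cat > look.py <<'E'
import sys
from h import *
from bench import monitor,get_image,camera_params
from scipy.spatial.transform import Rotation as R
o=monitor.get_obs();q=o['orientation'];T=R.from_quat(np.r_[q[1:],q[0]]).as_matrix()
print(o['clock'],o['eef_pos'],'toolx hdg',np.degrees(np.arctan2(T[1,0],T[0,0])),'toolz',T[:,2],o['finger_gap'],o['ft_force'],o['joints'])
c=camera_params('wrist');p,d=get_image('wrist');np.savez('wrist',p=p,d=d,**{k:c[k] for k in 'KT'})
cv2.imwrite(f'pics/{sys.argv[1]}.png',p[...,::-1])
E
python3 look.py w1
```

```text
clock: 1.77
eef_pos: [0.4553, 0.1681, 0.1996]
orientation: [-0.0, 0.851, 0.525, 0.001]
ft_force: [1.3, -0.4, 0.5]
finger_gap: 0.412
grasp_force: 0.0
1.7667 [0.45528206 0.16812128 0.19956004] toolx hdg 63.372229567844805 toolz [ 1.16363345e-03  9.48145014e-04 -9.99998873e-01] 0.4122615511813779 [ 1.32024758 -0.4422168   0.49060555] [-0.14510867  0.41849442 -0.35491536  1.92077532  0.19152925  0.83341162
 -1.06579102]
```

View pics/w1.png

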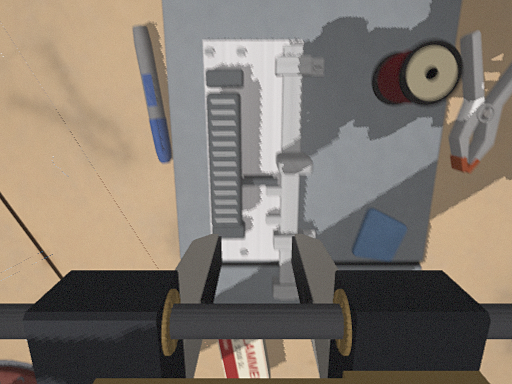

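The wrist view shows the catch at about (224,165) running down between the fingers, the lug at (293,163), and the fingertips at about (208,240) and (306,240). I'll measure the catch, lug and fingers in tool axes.

```bash
cat > meas.py <<'E'
from h import *
from bench import monitor
from scipy.spatial.transform import Rotation as R
f=np.load('wrist.npz');W=cloud(f['d'],f['K'],f['T'])
o=monitor.get_obs();q=o['orientation'];M=R.from_quat(np.r_[q[1:],q[0]]).as_matrix()
t=(W-o['eef_pos'])@M*1000;z=W[...,2]*1000
def s(n,c):
    print(n,c.sum(),'z',np.median(z[c]),'tx',np.percentile(t[c][:,0],[1,50,99]).round(1),'ty',np.percentile(t[c][:,1],[1,50,99]).round(1))
r=np.zeros(z.shape,bool);r[80:235,200:252]=1;s('catch',r&(z>86)&(z<98))
r[:]=0;r[145:185,265:325]=1;s('lug',r&(z>104)&(z<118))
r[:]=0;r[225:268,160:225]=1;s('fingL',r&(z>150));
r[:]=0;r[225:268,285:350]=1;s('fingR',r&(z>150))
for v in(235,245,255):
  for sl in(slice(150,256),slice(256,360)):
    k=z[v,sl]>150;print(v,[t[v,sl][k][i].round(0).tolist() for i in(0,-1)] if k.any() else None)
E
python3 meas.py
```

```text
catch 4302 z 91.9240134773333 tx [-31.1  26.2  74.9] ty [-30.6 -17.7  -5.1]
lug 556 z 111.38964442610444 tx [16.4 22.7 27.6] ty [23.9 36.3 49. ]
fingL 1148 z 210.7118262651158 tx [-10.6   2.3   3.1] ty [-28.1 -18.9 -13. ]
fingR 1150 z 210.7027780052087 tx [-11.2   1.7   2.4] ty [24.9 30.9 39.9]
235 [[3.0, -20.0, 6.0], [2.0, -14.0, 7.0]]
235 [[1.0, 27.0, 7.0], [2.0, 32.0, 6.0]]
245 [[3.0, -27.0, -6.0], [-3.0, -13.0, 7.0]]
245 [[-4.0, 25.0, 7.0], [2.0, 39.0, -7.0]]
255 [[3.0, -27.0, -17.0], [-9.0, -13.0, 5.0]]
255 [[-9.0, 25.0, 5.0], [2.0, 40.0, -17.0]]
```

```bash
python3 -c "
from bench import monitor;o=monitor.get_obs();print(o['clock'],o['eef_pos'],abs(o['qvel']).max())"; python3 look.py w2; python3 meas.py
```

```text
1.8167 [0.45299491 0.17677538 0.19765938] 0.1874393411301357
1.8167 [0.45299491 0.17677538 0.19765938] toolx hdg 64.04597232096069 toolz [-0.00235933  0.00753961 -0.99996879] 0.4132767343030698 [-0.21473537  5.3745077  -0.44136519] [-0.15312768  0.42380311 -0.36365752  1.92002222  0.18891599  0.83003978
 -1.0681302 ]
catch 4240 z 91.93333478375243 tx [-25.6  31.   79.3] ty [-32.7 -19.8  -7.1]
lug 510 z 111.49014509701541 tx [21.6 27.1 31.7] ty [21.9 34.1 47.1]
fingL 1147 z 209.03314361142614 tx [-0.4 12.3 13. ] ty [-35.6 -26.7 -20.8]
fingR 1149 z 208.60226944543203 tx [-0.4 12.3 13.1] ty [17.1 23.1 32.2]
235 [[12.0, -28.0, 9.0], [13.0, -22.0, 8.0]]
235 [[12.0, 19.0, 10.0], [12.0, 25.0, 9.0]]
245 [[12.0, -35.0, -3.0], [7.0, -21.0, 9.0]]
245 [[7.0, 17.0, 9.0], [12.0, 31.0, -3.0]]
255 [[12.0, -35.0, -15.0], [1.0, -21.0, 8.0]]
255 [[1.0, 17.0, 8.0], [12.0, 32.0, -14.0]]
```

The arm was still settling, so I'll let it come to rest and look again.

```bash
python3 -m jog '[[[0.41,0,0,0,0],[0.41,0,0,0,0],[0.41,0,0,0,0],[0.41,0,0,0,0]]]'; python3 look.py w3; python3 meas.py
```

```text
clock: 2.2
eef_pos: [0.456, 0.1636, 0.2]
orientation: [0.0, 0.852, 0.523, 0.0]
ft_force: [0.6, -0.4, -1.0]
finger_gap: 0.409
grasp_force: 0.0
2.2 [0.45599965 0.16360651 0.1999542 ] toolx hdg 63.112556146769464 toolz [ 5.68042121e-04 -6.48730839e-04 -9.99999628e-01] 0.40897591755505924 [ 0.59269145 -0.40612568 -1.03544062] [-0.13820363  0.41693323 -0.35250908  1.92164777  0.19089234  0.83491524
 -1.0609134 ]
catch 4351 z 91.91771554069872 tx [-21.   36.7  85.3] ty [-40.2 -27.2 -14.7]
lug 569 z 111.40810170261959 tx [27.3 33.8 38.9] ty [14.4 27.  39.5]
fingL 1148 z 211.02030953161494 tx [-4.2  8.5  9.2] ty [-33.7 -24.6 -18.7]
fingR 1152 z 211.09869681027226 tx [-4.4  8.5  9.3] ty [19.2 25.2 34.2]
235 [[8.0, -26.0, 9.0], [8.0, -20.0, 11.0]]
235 [[8.0, 21.0, 10.0], [9.0, 27.0, 9.0]]
245 [[9.0, -32.0, -5.0], [3.0, -19.0, 8.0]]
245 [[3.0, 19.0, 8.0], [8.0, 33.0, -3.0]]
255 [[8.0, -33.0, -15.0], [-2.0, -19.0, 7.0]]
255 [[-2.0, 19.0, 7.0], [9.0, 34.0, -16.0]]
```

```bash
python3 -m jog '[[[0.41,0,0,0.035,0],[0.41,0,0,0.07,0],[0.41,0,0,0.088,0],[0.41,0,0,0.094,0],[0.41,0,0,0.1,0],[0.41,0,0,0.106,0],[0.41,0,0,0.107,0],[0.41,0,0,0.107,0],[0.41,0,0,0.107,0],[0.41,0,0,0.107,0]]]'
```

```text
clock: 3.08
eef_pos: [0.4555, 0.1645, 0.0939]
orientation: [0.001, 0.851, 0.524, -0.0]
ft_force: [-2.7, -2.4, 5.2]
finger_gap: 0.409
grasp_force: 2.5
```

```bash
python3 -m jog '[[[0.41,0.006,0,0.0005,0],[0.41,0.012,0,0.0005,0],[0.41,0.017,0,0.0005,0],[0.41,0.021,0,0.0005,0],[0.41,0.025,0,0.0005,0],[0.41,0.03,0,0.0005,0],[0.41,0.035,0,0.0005,0],[0.41,0.04,0,0.0005,0],[0.41,0.045,0,0.0005,0],[0.41,0.05,0,0.0005,0],[0.41,0.054,0,0.0005,0],[0.41,0.058,0,0.0005,0],[0.41,0.061,0,0.0005,0],[0.41,0.064,0,0.0005,0],[0.41,0.066,0,0.0005,0],[0.41,0.067,0,0.0005,0],[0.41,0.067,0,0.0005,0],[0.41,0.067,0,0.0005,0]]]'; python3 look.py w4; python3 meas.py
```

```text
clock: 4.58
eef_pos: [0.4843, 0.2205, 0.0934]
orientation: [0.002, 0.852, 0.523, -0.004]
ft_force: [-5.4, -8.6, 10.6]
finger_gap: 0.408
grasp_force: 6.5
4.5833 [0.48430846 0.22046478 0.09341379] toolx hdg 63.08500461974142 toolz [-0.00357602 -0.00797346 -0.99996182] 0.40792855248215865 [-5.44770582 -8.55255938 10.56915649] [-0.29105855  0.63077075 -0.27532243  1.90162059  0.27576905  0.65300431
 -1.20735858]
  return _methods._mean(a, axis=axis, dtype=dtype,
  ret = ret.dtype.type(ret / rcount)
Traceback (most recent call last):
  File "meas.py", line 9, in <module>
    r=np.zeros(z.shape,bool);r[80:235,200:252]=1;s('catch',r&(z>86)&(z<98))
                                                 ~^^^^^^^^^^^^^^^^^^^^^^^^^
  File "meas.py", line 8, in s
    print(n,c.sum(),'z',np.median(z[c]),'tx',np.percentile(t[c][:,0],[1,50,99]).round(1),'ty',np.percentile(t[c][:,1],[1,50,99]).round(1))
                                             ~~~~~~~~~~~~~^^^^^^^^^^^^^^^^^^^^^
IndexError: index -1 is out of bounds for axis 0 with size 0
```

View pics/w4.png

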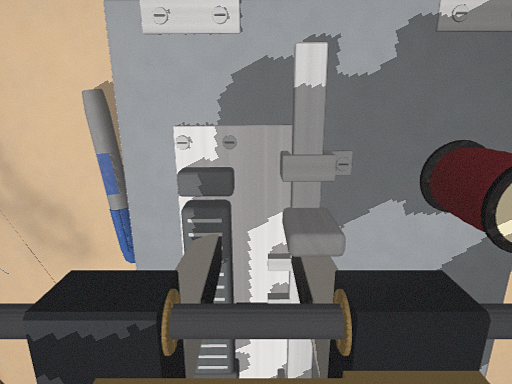

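The lug is at about (313,230), right in front of the fingertip. The bolt bar now runs well past the guide at (310,165). I'll measure how far it has travelled.

```bash
cat > trav.py <<'E'
from h import *
f=np.load('wrist.npz');W=cloud(f['d'],f['K'],f['T']);z=W[...,2]*1000
h=np.radians(63.3);L=np.array([np.cos(h),np.sin(h)]);X=np.array([L[1],-L[0]])
q=W[...,:2]*1000-[456.0,163.6];qy=q@L;qx=q@X
c=(z>105)&(z<116)&(abs(qx-27)<14)&(qy>20)&(qy<100)
print('lug',c.sum(),np.percentile(qy[c],[1,50,99]),'z',np.median(z[c]),'travel',np.percentile(qy[c],99)-38.9, np.median(qy[c])-33.8)
c=(abs(qx+27)<10)&(z>78)&(z<96)&(abs(qy-34)<57);print('catch z',c.sum(),np.percentile(z[c],[5,50,95]))
E
python3 trav.py
```

```text
lug 1858 [58.64137337 78.68861721 84.42801645] z 111.42978373690818 travel 45.52801644677454 44.888617205192745
catch z 3038 [80.86195929 82.22057988 90.86742212]
```

```bash
python3 -m jog '[[[0.41,0.002,0,0,0],[0.41,0.004,0,0,0],[0.41,0.005,0,0,0],[0.41,0.005,0,0,0],[0.41,0.005,0,0,0]]]'; python3 look.py w5; python3 trav.py
```

```text
clock: 5.05
eef_pos: [0.4844, 0.2205, 0.0932]
orientation: [0.004, 0.853, 0.522, -0.008]
ft_force: [-9.5, -14.0, 17.0]
finger_gap: 0.41
grasp_force: 10.3
5.05 [0.48439691 0.2205331  0.09324951] toolx hdg 62.91476420241596 toolz [-0.00931796 -0.01581653 -0.99983149] 0.4096632721554388 [ -9.48186151 -14.00425307  16.99843572] [-0.29615822  0.63382835 -0.2720963   1.89431155  0.27564972  0.6659942
 -1.21152717]
lug 1862 [58.76511072 78.97221376 84.50108295] z 111.45682019195687 travel 45.60108294515096 45.17221376221427
catch z 3010 [80.72539619 82.11010944 90.8807114 ]
```

The bolt is at its stop: the force rose but nothing moved. Now I'll lift away.

```bash
python3 -m jog '[[[0.41,-0.003,0,0,0],[0.41,-0.004,0,-0.004,0],[0.41,-0.004,0,-0.01,0],[0.41,-0.005,0,-0.016,0],[0.41,-0.01,0,-0.024,0],[0.41,-0.02,0,-0.045,0],[0.41,-0.04,0,-0.08,0],[0.41,-0.07,0,-0.11,0],[0.41,-0.09,0,-0.11,0],[0.41,-0.09,0,-0.11,0],[0.41,-0.09,0,-0.11,0],[0.41,-0.09,0,-0.11,0]]]'; python3 look.py w6; python3 trav.py
```

```text
clock: 6.1
eef_pos: [0.4483, 0.1506, 0.2029]
orientation: [-0.0, 0.851, 0.525, 0.002]
ft_force: [0.3, -0.4, 0.5]
finger_gap: 0.411
grasp_force: 0.0
6.1 [0.4483041  0.15062478 0.20285461] toolx hdg 63.35040758955298 toolz [ 0.00260743  0.00213178 -0.99999433] 0.4111878992858896 [ 0.31428641 -0.4144652   0.48466032] [-0.11216335  0.39523385 -0.35475338  1.94882305  0.18199983  0.82487311
 -1.03051316]
lug 641 [72.21575641 77.99640307 83.53535924] z 111.50449339489683 travel 44.635359239615504 44.196403074268105
catch z 3465 [90.77898663 92.0638478  93.25228667]
```

View pics/w6.png

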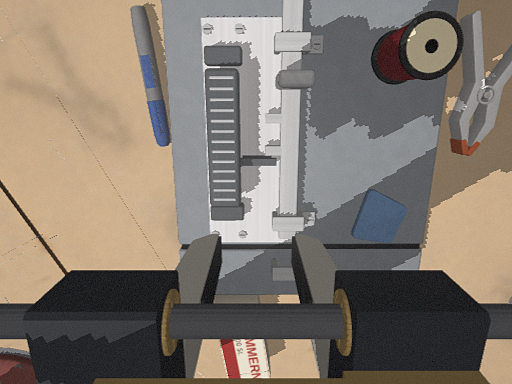

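The catch is back up at 92 mm and the lug at (295,79) is drawn about 45 mm. The bolt tip is out of the keeper, the bystanders in view haven't moved, and the hand is clear.

```bash
python3 -c "
from bench import arm;print(arm.sign_off())"
```

```text
the job is handed in; nothing more can be done
None
```

The bolt is drawn back to its stop (about 45 mm measured), the catch has sprung up and locked it, the hand is clear, and I handed the job in at about 6.2 s on the robot's clock.

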